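Draw the tabbed pattern board from the leaning stack

TASK

Draw the pattern board with the raised hanging tab out of the stack leaning in the rack: slide it along the rack, without lifting it off the rack floor, until its end rests against the upright end stop. Then push its foot in so that it lies flat against the rack's back. Never press hard on the board, and leave the other three boards leaning where they are and the jar, mallet and spool undisturbed.

Things in the scene. Friction and masses are not known exactly. Their poses are not given: they have to be found in the camera images.
- rack: Fixed wooden rack: floor 12 mm thick, 580 mm long (y), 160 mm deep (x -60 to +100 mm); back 100 mm high along its slope, reclined 9 degrees to -x (to the robot); a lip 8 mm high on the floor, x 47 to 55 mm, that keeps the boards' feet in. Origin: on the bench below mid-length of the line where back meets floor top (x = 0, z = 12 mm); x to the open front, y along the back from stop to stack, z up.
- stop_face (a point): Fixed upright dark wood end stop near the rack's -y end, across the floor: 100 mm deep (rack x -38 to +62 mm), 14 mm thick, 128 mm high above the rack floor. This point is on its face towards the stack (which looks to the rack's +y), at the height of the floor's top, at rack x = 0; axes as the rack's. Between it and the stack the rack is empty.
- tab_board: The board to draw: loose, pale, 180 mm long (y), 120 mm high (z), 10 mm thick (x), plus a tab 40 mm wide and 25 mm high amid its top edge; 0.15 to 0.27 kg. It starts second or third from the back, its y along the rack's y. Origin: centre of its underside; x through its thickness away from the back, z up its face. Smooth wood, friction 0.3 to 0.46; a push high up can rock it.
- tab (a point): Middle of the tab, 132 mm up from the board's underside; the tab spans 20 mm either way along y and 12 mm up and down from here. Nothing else in the stack reaches higher than 112 mm along the slope.
- tab_board_centre (a point): Centre of the tabbed board's main face, half-way up (60 mm from its underside), at mid-thickness.
- tab_board_foot (a point): Middle of the tabbed board's lower back edge, which stands on the rack floor (12 mm above the bench); at rack x = 0 when the board lies flat on the back. Clear of the boards behind it, its top tips back on to the rack's back, and as it slides its foot creeps out, at most to the lip (foot at x = 38 mm, lean about 28 degrees).
- tab_board_end (a point): Middle of the thickness of the tabbed board's end that faces the stop, 10 mm up from its underside.
- board_rear_centre (a point): Centre of the rearmost plain plywood board, 170 mm long, 112 mm high, 10 mm thick, about 0.17 kg, flat on the rack's back.
- board_mid_centre (a point): Centre of a plain plywood board, 176 mm long, 106 mm high, 10 mm thick, about 0.17 kg; it stands just before or just behind the tabbed board. Plain boards in front of the tabbed one tip back about 10 mm when it leaves.
- board_front_centre (a point): Centre of the front plain board, 160 mm long, 98 mm high, 10 mm thick, about 0.16 kg.
- dye_jar: Amber glass jar, 56 mm wide, 70 mm high, standing on the bench in front of the rack; origin at its base.
- mallet: Wooden mallet standing on its head, 68 mm wide, 155 mm high, on the bench past the stop end of the rack; origin at its base.
- spool: White spool, 52 mm wide, 50 mm high, standing on the bench in front of the rack; origin at its base.
Not all that is in view belongs to the job. What is shaped like the tab_board but orange or purple is not meant.

How it is judged:
By the outcome, as a careful person would: the job done as asked, in the order asked, and still so for the second after the job is handed in, with the robot touching nothing.
It also fails if it takes over 64 s, if anything falls off the work surface, if the arm or the gripper's body presses on something with over 40 N, if the wrist force passes 120 N, or if a joint passes its speed limit or range.

ROBOT

A 7-joint arm with a two-finger parallel gripper is mounted at the origin on the work surface. World frame = base frame: x ahead of the robot, y to its left, z up, the work surface at z = 0. Lengths are in m, angles in rad, forces in N, time in s.
With the tool pointing down it reaches from about 0.425 to 0.95 m from the base axis. Payload 4.7 kg.
Tool frame: the origin (TCP) lies on the centre line of the jaws, within the pads' length; the fingertips stand robot.nose_length ahead of it and the grasp point (between the pads) lies 8 mm behind it (robot.nose_length is the distance from the TCP to the fingertips, in m); z points along the fingers, x is the direction in which the jaws open and shut, and the axes are right-handed (so a half turn about z gives the same grasp; the last joint's range is limited). The gripper opens to 85 mm and grips with 20 to 120 N. Pads are 22 mm wide; open, the fingers measure 114 mm over their backs; the gripper's body (76 mm by 85 mm) begins 54 mm behind the grasp point. The pads swing forward as they close: fully open they stand 13 mm farther back than shut.
Start: joints at [1.23, 0.469, -0.049, 1.532, 0.024, 1.141, -0.082], TCP at [0.207, -0.642, 0.242] pointing down, gripper open.
Joint ranges: [-2.59, 2.59], [-0.33, 1.99], [-1.39, 1.29], [0.1, 2.45], [-1.04, 4.18], [0.21, 1.99], [-2.66, 2.66]. Speed limits (rad/s): [2.57, 2.57, 3.14, 3.14, 3.14, 3.14, 3.14].

INTERFACE

Orientations are given as [roll, pitch, yaw] about the fixed x, y, z axes, in that order (R = Rz(yaw) Ry(pitch) Rx(roll)).
In Python, from plant import robot gives the robot as it stands. Calls block until the motion is done:
- robot.goto(position, orientation): joint-space move of the TCP to a pose.
- robot.move_straight(position, vel=0.15, attitude=None, contact_N=None): straight line of the TCP; attitude=None keeps the orientation; vel is the mean speed in m/s. With contact_N (N) it stops when the force on the tool has changed by that much, and returns True; else False.
- robot.move_joints(angles): joint-space move.
- robot.grip(opening, strength=None): opening from 0.0 (shut) to 1.0 (fully open); strength is the grip in N (None keeps the last); returns when the fingers have stopped.
- robot.sleep(seconds).
- robot.inverse_kinematics(position, orientation): joint angles nearest the present ones, or None.
- robot.sense(): the state.
- robot.grab_frame(name): name is "scene" or "top" or "wrist"; returns a dict with "image" (384x512x3 uint8, red, green, blue), "range_z" (384x512 float32, m along the optical axis (not along the pixel's ray), 0 where there is no reading), "fx", "fy", "cx", "cy" (pixels), "dist_coeffs" ([k1, k2, p1, p2, k3] as OpenCV has them; the pictures are not rectified), "R" (3x3) and "t" (3): a world point X has camera coordinates R X + t. Camera axes: x right, y down, z forward; pixel columns grow to the right and rows downward; lengths in m; the calibration is good to about 2 mm. A picture is of the moment at which its call begins.
A pose or a line that the arm cannot do raises robot.IKError and nothing moves.
- robot.close_job(): hands the job in, once; it reports no verdict.
The state is a dict: "t": time; "joint_pos": joint angles; "joint_velocities": joint speeds; "effort": joint torques, N m; "tcp_pos": TCP position; "tcp_rot": TCP orientation; "wrist_force": force on the tool from outside, world axes, zero at the start; "torque": the same for the moment, N m; "opening": opening from 0.0 (shut) to 1.0 (fully open).
Only numpy, scipy, OpenCV 4.12 (cv2) and the standard library are available. Lean on these libraries where they do the work, as an engineer would, in place of code of your own. Each camera call takes 0.05 s, during which the arm holds its last target.

## Working session

There is one attempt and no reset: what is moved stays moved. The work goes in short steps, each a Python script; the robot and the scene stay as the last script left them, time stands still between calls to the robot, and variables do not carry over. Pictures are saved under pics/ and viewed, and the job is handed in when it is done.

```bash
ls; mkdir -p pics; python3 - <<'E'
from plant import robot
import cv2, pickle
for n in ["scene","top","wrist"]:
    f=robot.grab_frame(n)
    pickle.dump(f,open(f"pics/{n}0.pkl","wb"))
    cv2.imwrite(f"pics/{n}0.png",f["image"][:,:,::-1])
    print(n,f["fx"],f["cx"],f["cy"],f["dist_coeffs"],f["R"],f["t"])
s=robot.sense();print(s,robot.nose_length)
E
```

```text
pics
scene 398.7995660182334 252.58261509988523 193.44256873899414 [0.02883723 0.         0.         0.         0.        ] [[-0.55389447  0.83233353 -0.02053774]
 [ 0.51424046  0.32260438 -0.79465915]
 [-0.65479589 -0.45071865 -0.60670836]] [ 0.30896252 -0.1524586   1.33819569]
top 441.1081996347255 247.58423593720264 192.06507138034013 [-0.07634236  0.          0.          0.          0.        ] [[-0.02805062 -0.99960003  0.00359895]
 [-0.99371727  0.02749493 -0.10848975]
 [ 0.1083474  -0.00661955 -0.99409105]] [-0.03063498  0.50232278  1.13472262]
wrist 282.9997377533664 252.0958995858143 192.51164174664078 [-0.03846028  0.          0.          0.          0.        ] [[ 0.30673216 -0.95179451 -0.00161019]
 [-0.91383449 -0.29497107  0.27910319]
 [-0.26612385 -0.08413848 -0.96025976]] [-0.67295256 -0.03632219  0.38024498]
{'t': 0.15, 'joint_pos': array([ 1.23008885,  0.46925991, -0.04858633,  1.53338872,  0.02409639,
        1.14099103, -0.08232806]), 'joint_velocities': array([ 0.000745  , -0.00226514, -0.0004924 , -0.00251576, -0.00064325,
       -0.00016533, -0.00135135]), 'effort': array([ 4.44947354e-04, -5.10768127e+01, -4.65927960e-02, -2.37976938e+01,
        1.07116497e-02,  5.45735107e-03, -1.49780288e-05]), 'tcp_pos': array([ 0.20696415, -0.64205455,  0.24151298]), 'tcp_rot': array([ 3.14154780e+00,  1.46115145e-03, -1.25900120e+00]), 'wrist_force': array([-0.06485955, -0.61896662, -0.74697805]), 'torque': array([ 0.02773385, -0.01200299,  0.02113156]), 'opening': 1.000673247910206} 0.011
```

View pics/scene0.png

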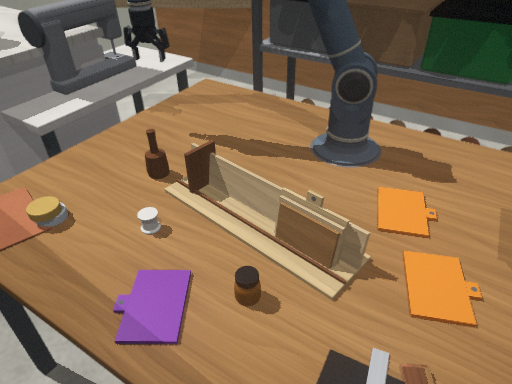

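View pics/top0.png

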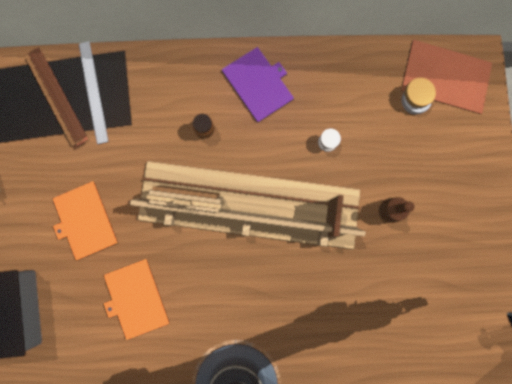

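View pics/wrist0.png

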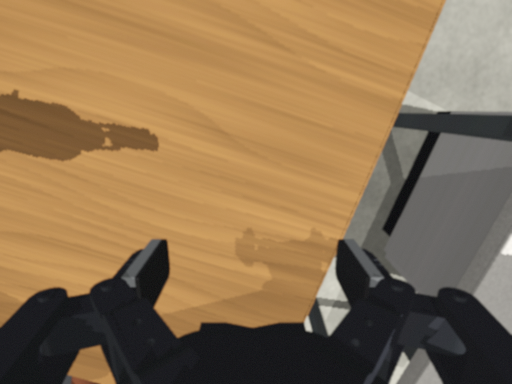

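The scene view shows the rack with the stack at its +y end, the pale tab at about (315,198), the dark stop at (200,165), the mallet at (156,158), the spool at (149,220) and the jar at (247,286). In the top view the stack is at about (185,200) and the stop at (336,212). Next I'll turn the depth into positions.

```bash
cat > h.py <<'E'
import numpy as np, cv2, pickle
def cloud(f):
    h,w=f["range_z"].shape
    K=np.array([[f["fx"],0,f["cx"]],[0,f["fy"],f["cy"]],[0,0,1.]])
    v,u=np.mgrid[0:h,0:w]
    p=cv2.undistortPoints(np.stack([u,v],-1).reshape(-1,1,2).astype(float),K,np.array(f["dist_coeffs"])).reshape(h,w,2)
    z=f["range_z"]
    c=np.dstack([p[...,0]*z,p[...,1]*z,z])
    X=(c-np.array(f["t"]))@np.array(f["R"])
    X[z==0]=np.nan
    return X
def proj(f,P):
    K=np.array([[f["fx"],0,f["cx"]],[0,f["fy"],f["cy"]],[0,0,1.]])
    return cv2.projectPoints(np.atleast_2d(P).astype(float),cv2.Rodrigues(np.array(f["R"]))[0],np.array(f["t"],float),K,np.array(f["dist_coeffs"]))[0].reshape(-1,2)
def crop(f,name,u0,u1,v0,v1,s):
    im=f["image"][v0:v1,u0:u1,::-1]
    cv2.imwrite(name,cv2.resize(im,None,fx=s,fy=s,interpolation=cv2.INTER_CUBIC))
E
python3 - <<'E'
from h import *
f=pickle.load(open("pics/scene0.pkl","rb"));X=cloud(f)
for u,v,n in [(315,197,'tab'),(149,220,'spool'),(247,270,'jar top'),(156,160,'mallet'),(200,165,'stop'),(250,190,'back'),(342,285,'floor end +y'),(310,235,'front board'),(172,188,'floor -y end')]:
    print(n,np.nanmedian(X[v-1:v+2,u-1:u+2].reshape(-1,3),0).round(4))
crop(f,"pics/sc_crop0.png",150,380,130,300,3.4)
g=pickle.load(open("pics/top0.pkl","rb"));X=cloud(g)
crop(g,"pics/top_crop0.png",120,380,150,260,3)
for u,v,n in [(200,172,'floor front'),(340,190,'floor front'),(330,130,'spool'),(203,126,'jar'),(336,215,'stop'),(250,225,'x')]:
    print(n,X[v,u].round(4))
E
```

```text
tab [0.4756 0.1147 0.153 ]
spool [ 0.6506 -0.2462  0.0482]
jar top [0.674  0.0652 0.0706]
mallet [ 0.4625 -0.4009  0.0696]
stop [ 0.4395 -0.2519  0.0896]
back [ 0.436  -0.0876  0.0661]
floor end +y [0.554  0.23   0.0125]
front board [0.5112 0.1265 0.0718]
floor -y end [ 0.49   -0.3243  0.013 ]
floor front [0.5607 0.0815 0.0118]
floor front [ 0.5017 -0.2926  0.012 ]
spool [ 0.6575 -0.2664  0.0493]
jar [0.6714 0.066  0.0704]
stop [ 0.4286 -0.2527  0.1374]
x [ 0.415  -0.0486  0.0127]
```

View pics/sc_crop0.png

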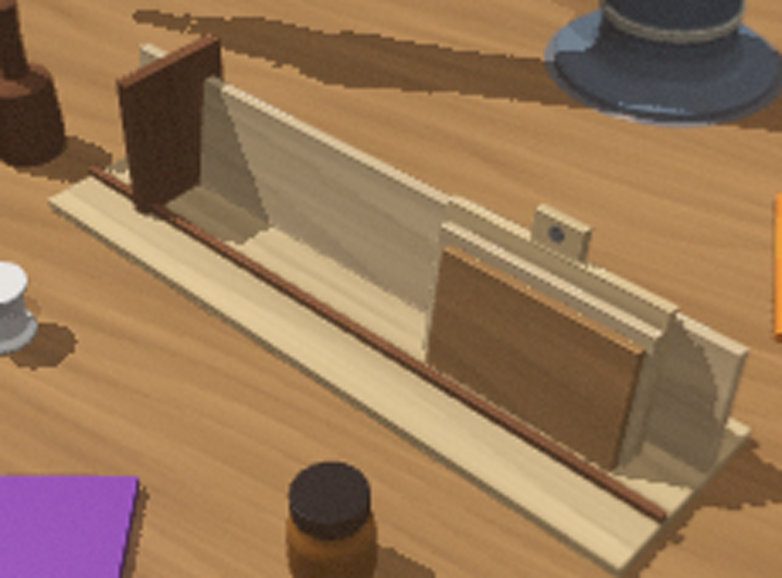

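View pics/top_crop0.png

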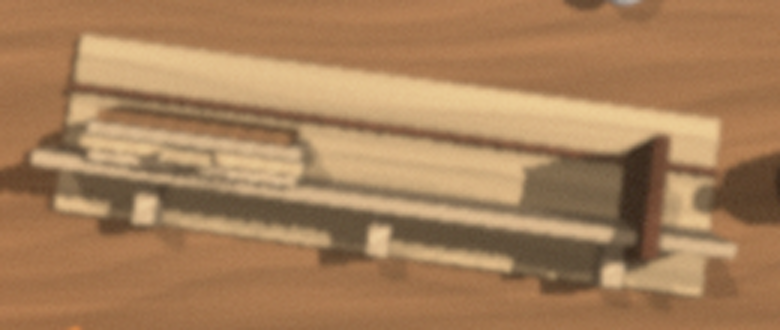

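```bash
cat >> h.py <<'E'
def ray(f,u,v,z):
    K=np.array([[f["fx"],0,f["cx"]],[0,f["fy"],f["cy"]],[0,0,1.]])
    p=cv2.undistortPoints(np.array([[[u,v]]],float),K,np.array(f["dist_coeffs"])).reshape(2)
    R=np.array(f["R"]);t=np.array(f["t"])
    d=R.T@np.array([*p,1]);c=-R.T@t
    return c+d*(z-c[2])/d[2]
E
python3 - <<'E'
from h import *
f=pickle.load(open("pics/scene0.pkl","rb"));g=pickle.load(open("pics/top0.pkl","rb"))
P=[];L=[]
for q,(a,b),l in [(f,(332.4,297.0),(.1,.29)),(f,(164.9,190),(.1,-.29)),(f,(370,257),(-.06,.29)),(g,(146.7,162.3),(.1,.29)),(g,(359.3,190),(.1,-.29)),(g,(138.3,219.3),(-.06,.29)),(g,(353.3,247.7),(-.06,-.29))]:
    P.append(ray(q,a-.3,b-.3,.012)[:2]);L.append(l)
P=np.array(P);L=np.array(L)
Lc=L-L.mean(0);Pc=P-P.mean(0)
th=np.arctan2((Lc[:,0]*Pc[:,1]-Lc[:,1]*Pc[:,0]).sum(),(Lc*Pc).sum())
R=np.array([[np.cos(th),-np.sin(th)],[np.sin(th),np.cos(th)]])
o=P.mean(0)-R@L.mean(0)
print("yaw",th,np.degrees(th),"o",o);print(((P-o)@R-L)*1000)
# refine with clouds : back plane & stop
for q,n in((f,'scene'),(g,'top')):
    X=cloud(q); r=np.dstack([(X[...,:2]-o)@R,X[...,2:]])
    # back front face, empty region y -0.2..0.0
    m=(r[...,1]>-.2)&(r[...,1]<0)&(r[...,2]>.03)&(r[...,2]<.105)&(abs(r[...,0])<.05)
    p=r[m]; print(n,m.sum())
    if m.sum()>50:
        A=np.c_[np.ones(len(p)),p[:,1],p[:,2]-.012]
        k=np.linalg.lstsq(A,p[:,0],rcond=None)[0]; res=p[:,0]-A@k
        kk=abs(res)<.004; k=np.linalg.lstsq(A[kk],p[kk,0],rcond=None)[0]
        print("back x = ",k, "tan9",np.tan(np.radians(9)))
    m=(r[...,1]>-.27)&(r[...,1]<-.2)&(r[...,2]>.03)&(r[...,2]<.13)&(r[...,0]>-.03)&(r[...,0]<.055)
    p=r[m];print("stop",m.sum(),np.nanpercentile(p[:,1],[5,25,50,75,95]))
    m=(r[...,2]>.125)&(r[...,1]>-.29)&(r[...,1]<-.18)
    p=r[m];print("stoptop",m.sum(),np.nanmin(p,0),np.nanmax(p,0)) if m.sum() else 0
    m=(r[...,2]>.132)&(r[...,1]>0)&(abs(r[...,0])<.1)
    p=r[m];print("tab",m.sum(),np.nanpercentile(p,[5,50,95],axis=0) if m.sum() else 0)
    for z0 in (.1,.11,.12):
      m=(r[...,2]>z0)&(r[...,2]<z0+.01)&(r[...,1]>0)&(abs(r[...,0])<.1)
      p=r[m];print(z0,m.sum(),np.nanpercentile(p,[2,50,98],axis=0).round(4))
np.savez("rack.npz",o=o,R=R,th=th)
E
```

```text
yaw -0.1592052563605353 -9.121789265756979 o [ 0.45162251 -0.04331757]
[[-1.08056987 -1.78384236]
 [ 1.03830427  7.02917029]
 [ 5.1498537  -1.34561889]
 [-3.98695255 -1.79583773]
 [-3.49555584  0.81742358]
 [ 1.09474839 -3.38794547]
 [ 1.2801719   0.46665058]]
scene 1326
back x =  [-2.03429875e-05  2.45162768e-03 -1.58103029e-01] tan9 0.15838444032453627
stop 645 [-0.21057005 -0.2090204  -0.20793887 -0.20691459 -0.2048659 ]
stoptop 1663 [-1.552215   -0.28995068  0.12504251] [ 0.06231653 -0.18005221  0.27325092]
tab 316 [[-0.00847965  0.08934237  0.13224119]
 [-0.00098375  0.15990364  0.14033002]
 [ 0.00247341  0.22097309  0.15719153]]
0.1 522 [[-0.0246  0.007   0.1002]
 [ 0.0184  0.1821  0.1062]
 [ 0.0283  0.2864  0.1099]]
0.11 728 [[-0.0224  0.0177  0.1101]
 [ 0.0131  0.1705  0.1145]
 [ 0.0262  0.278   0.1197]]
0.12 300 [[-0.016   0.0718  0.1201]
 [ 0.0027  0.1657  0.1245]
 [ 0.014   0.2451  0.1298]]
top 318
back x =  [-0.00272073  0.00307814 -0.15116204] tan9 0.15838444032453627
stop 366 [-0.26439269 -0.2414938  -0.20909508 -0.20858364 -0.20498603]
stoptop 278 [-0.03836014 -0.22354422  0.12582315] [ 0.05954904 -0.20795348  0.14462462]
tab 156 [[-0.01301733  0.08760629  0.13218208]
 [-0.00650141  0.15278992  0.15046856]
 [-0.00101219  0.22203456  0.15711847]]
0.1 568 [[-0.0287  0.0088  0.103 ]
 [-0.0194  0.15    0.1082]
 [ 0.0242  0.2739  0.1099]]
0.11 596 [[-0.0278  0.0139  0.1101]
 [ 0.0043  0.1513  0.1144]
 [ 0.022   0.2683  0.1196]]
0.12 362 [[-0.0189  0.0723  0.1203]
 [-0.0122  0.1533  0.1237]
 [ 0.0103  0.2387  0.1298]]
```

```bash
python3 - <<'E'
from h import *
k=np.load("rack.npz");o,R=k["o"],k["R"]
for n in("scene","top"):
    q=pickle.load(open(f"pics/{n}0.pkl","rb"));X=cloud(q);r=np.dstack([(X[...,:2]-o)@R,X[...,2:]])
    m=(r[...,2]>.140)&(r[...,1]>.05)&(r[...,1]<.28)&(abs(r[...,0])<.04)
    p=r[m];print(n,m.sum(),np.percentile(p,[0,5,50,95,100],axis=0).round(4))
    for a in(.07,.1,.2,.23):
      m=(r[...,2]>.095)&(abs(r[...,1]-a)<.004)&(abs(r[...,0])<.05)
      p=r[m];p=p[np.argsort(p[:,0])];print(a,p[:,[0,2]].round(3).tolist())
from plant import robot
for tilt in (0,.5,.7,.9):
  for y in (-.1185,):
    for flip in (0,np.pi/2,-np.pi/2,np.pi):
      # tool z = (-sin tilt,0,-cos tilt) in rack; 
      from scipy.spatial.transform import Rotation as Ro
      z=np.array([-np.sin(tilt),0,-np.cos(tilt)]);x=np.array([np.cos(tilt),0,-np.sin(tilt)])
      y_=np.cross(z,x);M=np.c_[x,y_,z]
      M=Ro.from_euler('z',float(k["th"])).as_matrix()@M@Ro.from_euler('z',flip).as_matrix()
      e=Ro.from_matrix(M).as_euler('xyz')
      p=np.r_[o+R@np.array([.02,y]),.045]
      ik=robot.inverse_kinematics(p,e);print(tilt,flip,None if ik is None else np.round(ik,2))
E
```

```text
scene 161 [[-0.0115  0.136   0.1401]
 [-0.0093  0.1388  0.1412]
 [-0.002   0.1585  0.151 ]
 [ 0.0011  0.176   0.1578]
 [ 0.0034  0.1778  0.1588]]
0.07 [[-0.017, 0.123], [-0.007, 0.132], [-0.006, 0.132], [-0.005, 0.131], [-0.001, 0.134], [-0.0, 0.133], [-0.0, 0.133], [0.001, 0.128], [0.001, 0.127], [0.002, 0.133], [0.002, 0.122], [0.002, 0.119], [0.002, 0.124], [0.002, 0.131], [0.002, 0.116], [0.003, 0.127], [0.003, 0.126], [0.003, 0.133], [0.003, 0.123], [0.003, 0.119], [0.004, 0.122], [0.004, 0.116], [0.004, 0.127], [0.004, 0.118], [0.007, 0.116], [0.008, 0.118], [0.009, 0.117], [0.012, 0.118], [0.012, 0.117], [0.013, 0.111], [0.014, 0.115], [0.014, 0.108], [0.014, 0.117], [0.014, 0.104], [0.015, 0.114], [0.016, 0.112], [0.016, 0.109], [0.017, 0.099], [0.017, 0.104], [0.017, 0.098], [0.019, 0.099]]
0.1 [[-0.017, 0.123], [-0.016, 0.124], [-0.007, 0.131], [-0.005, 0.132], [-0.001, 0.133], [-0.001, 0.132], [-0.001, 0.132], [-0.001, 0.127], [0.0, 0.132], [0.001, 0.121], [0.002, 0.124], [0.002, 0.123], [0.002, 0.128], [0.003, 0.121], [0.003, 0.117], [0.003, 0.132], [0.003, 0.127], [0.003
[... 8218 characters left out ...]
5 1.5707963267948966 [ 0.33  0.66 -0.13  1.83  0.11  1.16 -1.6 ]
0.5 -1.5707963267948966 [ 0.71  0.77 -0.68  1.81  0.43  1.26  1.23]
0.5 3.141592653589793 [-0.46  1.    1.1   1.88 -0.66  1.34 -2.33]
0.7 0 [ 0.48  0.79 -0.36  1.71  0.24  1.4  -0.16]
0.7 1.5707963267948966 [ 0.3   0.76 -0.1   1.72  0.1   1.37 -1.58]
0.7 -1.5707963267948966 [ 0.69  0.88 -0.69  1.69  0.41  1.48  1.22]
0.7 3.141592653589793 [-0.43  1.11  1.1   1.76 -0.6   1.53 -2.34]
0.9 0 [ 0.43  0.89 -0.32  1.6   0.21  1.6  -0.14]
0.9 1.5707963267948966 [ 0.27  0.87 -0.06  1.61  0.08  1.56 -1.57]
0.9 -1.5707963267948966 [ 0.66  0.99 -0.69  1.59  0.39  1.69  1.2 ]
0.9 3.141592653589793 [-0.4   1.22  1.1   1.66 -0.54  1.71 -2.34]
```

```bash
cat >> h.py <<'E'
from scipy.spatial.transform import Rotation as Ro
_k=np.load("rack.npz");o,R,th=_k["o"],_k["R"],float(_k["th"])
def W(x,y,z): return np.r_[o+R@np.array([x,y]),z]
def toR(p): return np.r_[R.T@(np.array(p[:2])-o),p[2]]
def att(tilt,flip=0):
    z=np.array([-np.sin(tilt),0,-np.cos(tilt)]);x=np.array([np.cos(tilt),0,-np.sin(tilt)])
    M=Ro.from_euler('z',th).as_matrix()@np.c_[x,np.cross(z,x),z]@Ro.from_euler('z',flip).as_matrix()
    return Ro.from_matrix(M).as_euler('xyz')
def snap(robot,name,n="scene",c=None):
    f=robot.grab_frame(n);pickle.dump(f,open(f"pics/{name}.pkl","wb"))
    if c: crop(f,f"pics/{name}.png",*c)
    else: cv2.imwrite(f"pics/{name}.png",f["image"][:,:,::-1])
    return f
def st(robot):
    s=robot.sense();print("t %.2f"%s["t"],"tcp(rack)",toR(s["tcp_pos"]).round(4),"F",(np.r_[R.T@s["wrist_force"][:2],s["wrist_force"][2]]).round(2),"op %.2f"%s["opening"])
E
python3 - <<'E'
from h import *
from plant import robot
robot.grip(0.0,20)
a=att(0)
s=robot.sense()
robot.move_straight(np.r_[s["tcp_pos"][:2],.36],vel=.25)
robot.goto(W(-.008,.203,.30),a); st(robot)
robot.move_straight(W(-.008,.203,.19),vel=.15)
st(robot)
print(robot.move_straight(W(-.008,.203,.148),vel=.08,contact_N=5)); st(robot)
snap(robot,"s1","scene",(150,380,130,300,3.4))
E
```

```text
t 4.51 tcp(rack) [-0.0074  0.2022  0.2999] F [-0.04 -1.12  0.27] op 0.01
t 5.39 tcp(rack) [-0.0075  0.2036  0.1908] F [ 0.11 -0.55  0.49] op -0.00
False
t 6.07 tcp(rack) [-0.0081  0.2033  0.1479] F [-0.6   0.41 -0.3 ] op 0.00
```

View pics/s1.png

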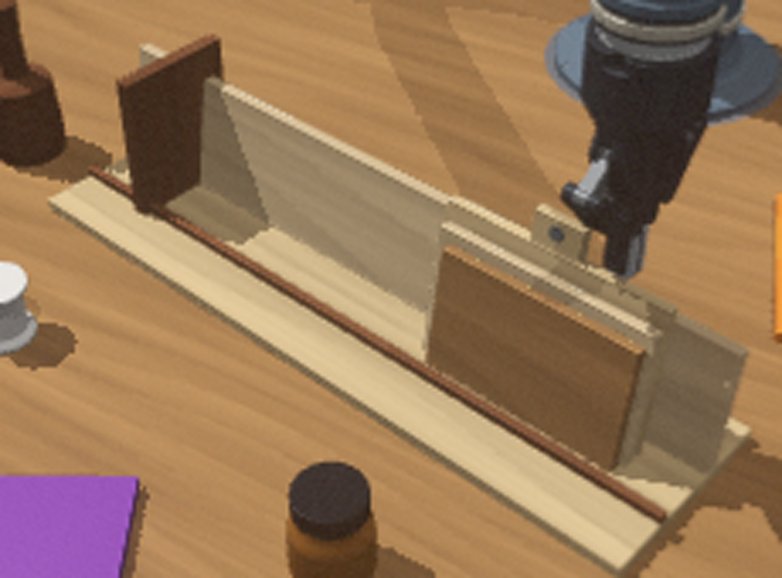

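The closed fingers stand just past the tab's +y side, at about (620,260) in the crop, and clear of the board tops. Now I'll push.

```bash
python3 - <<'E'
from h import *
from plant import robot
print(robot.move_straight(W(-.010,.120,.148),vel=.05,contact_N=7)); st(robot)
snap(robot,"s2","scene",(150,380,130,300,3.4))
E
```

```text
False
t 7.92 tcp(rack) [-0.0103  0.12    0.1479] F [ 0.03 -0.02 -0.21] op -0.00
```

View pics/s2.png

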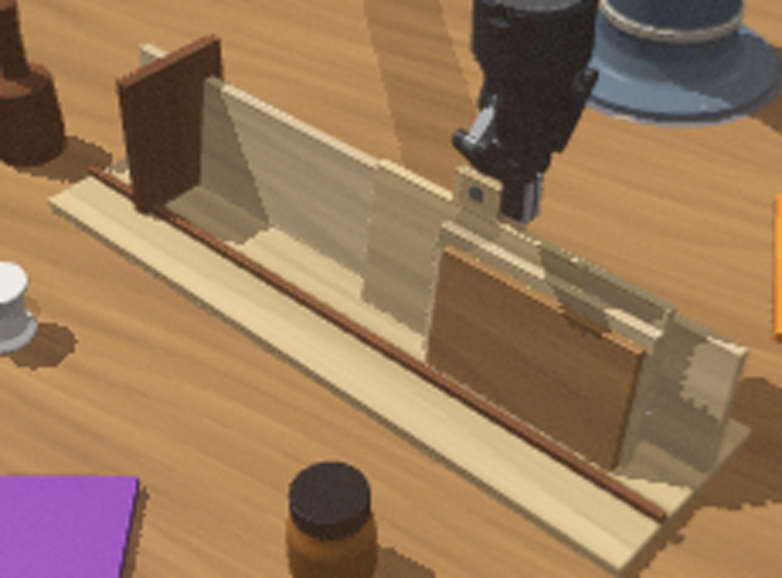

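The board slides cleanly with its end at about (370,200–300). It isn't rocked, and the plain boards stay put. I'll keep pushing.

```bash
python3 - <<'E'
from h import *
from plant import robot
print(robot.move_straight(W(-.012,.045,.148),vel=.05,contact_N=7)); st(robot)
print(robot.move_straight(W(-.018,.000,.144),vel=.04,contact_N=7)); st(robot)
snap(robot,"s3","scene",(150,380,130,300,3.4))
E
```

```text
False
t 9.62 tcp(rack) [-0.0123  0.045   0.1479] F [ 0.82  0.05 -0.12] op -0.00
False
t 10.92 tcp(rack) [-1.80e-02 -1.00e-04  1.44e-01] F [ 0.24 -0.19 -0.3 ] op 0.00
```

View pics/s3.png

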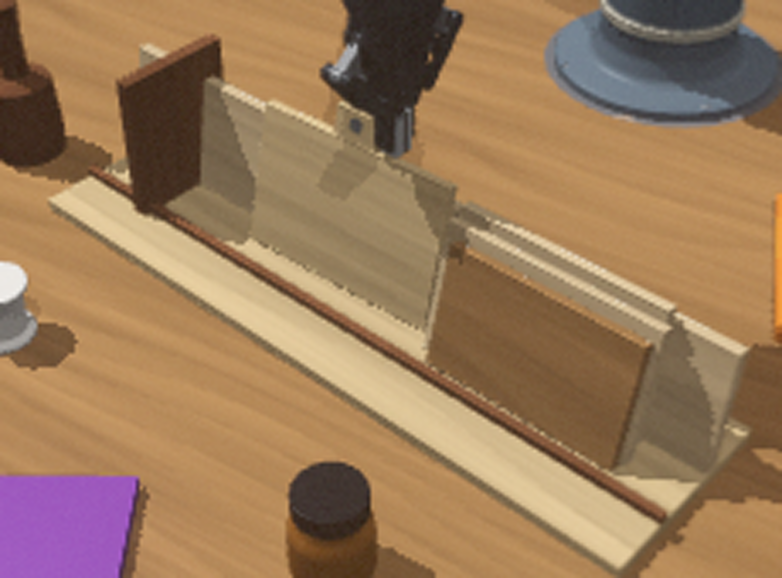

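```bash
python3 - <<'E'
from h import *
from plant import robot
print(robot.move_straight(W(-.018,-.035,.143),vel=.04,contact_N=7)); st(robot)
print(robot.move_straight(W(-.018,-.070,.142),vel=.04,contact_N=6)); st(robot)
f=snap(robot,"s4","scene",(150,380,130,300,3.4))
X=cloud(f);r=np.dstack([(X[...,:2]-o)@R,X[...,2:]])
# board front face
m=(r[...,1]>-.17)&(r[...,1]<-.06)&(r[...,2]>.025)&(r[...,2]<.1)&(r[...,0]>-.03)&(r[...,0]<.06)
p=r[m];A=np.c_[np.ones(len(p)),p[:,1],p[:,2]-.012];k=np.linalg.lstsq(A,p[:,0],rcond=None)[0];kk=abs(p[:,0]-A@k)<.004
k=np.linalg.lstsq(A[kk],p[kk,0],rcond=None)[0];print(kk.sum(),len(kk),k,"lean",np.degrees(np.arctan(-k[2])))
E
```

```text
False
t 11.99 tcp(rack) [-0.0179 -0.035   0.1431] F [-0.72  0.82  0.47] op -0.00
False
t 13.02 tcp(rack) [-0.0179 -0.07    0.1421] F [-0.46 -0.26 -0.55] op 0.00
940 953 [ 0.03864591 -0.05064626 -0.44744673] lean 24.105973115913557
```

View pics/s4.png

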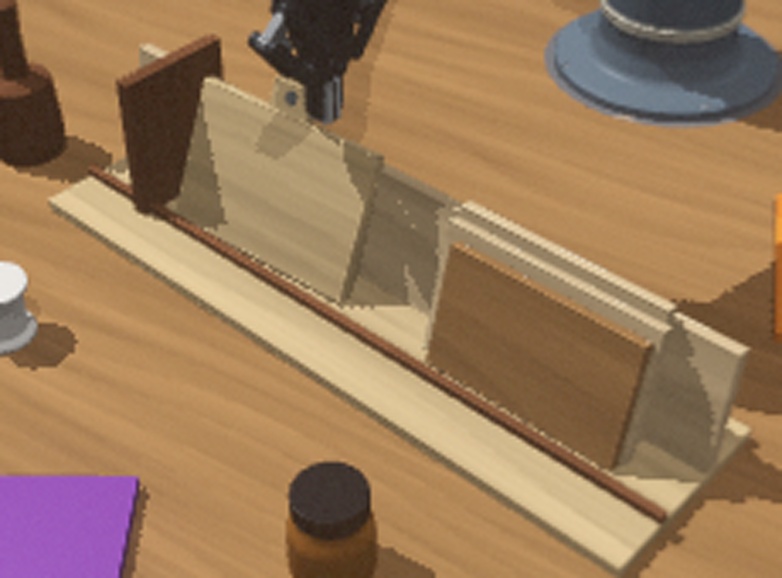

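The board is leaning about 24°, as expected, with its end near the stop at about (200,80–200). Next is the last stretch to the stop, watching for contact.

```bash
python3 - <<'E'
from h import *
from plant import robot
print(robot.move_straight(W(-.021,-.096,.142),vel=.025,contact_N=3)); st(robot)
f=snap(robot,"s5","scene",(150,380,130,300,3.4))
g=snap(robot,"t5","top",(240,370,150,260,6))
X=cloud(f);r=np.dstack([(X[...,:2]-o)@R,X[...,2:]])
m=(r[...,1]>-.19)&(r[...,1]<-.08)&(r[...,2]>.025)&(r[...,2]<.1)&(r[...,0]>-.03)&(r[...,0]<.06)
p=r[m];A=np.c_[np.ones(len(p)),p[:,1],p[:,2]-.012];k=np.linalg.lstsq(A,p[:,0],rcond=None)[0];kk=abs(p[:,0]-A@k)<.004
k=np.linalg.lstsq(A[kk],p[kk,0],rcond=None)[0];print(kk.sum(),len(kk),k,"lean",np.degrees(np.arctan(-k[2])))
E
```

```text
True
t 13.78 tcp(rack) [-0.0203 -0.087   0.1417] F [ 0.79  0.89 -0.08] op -0.00
908 928 [ 0.04666943 -0.01306435 -0.52026832] lean 27.486531738807162
```

View pics/s5.png

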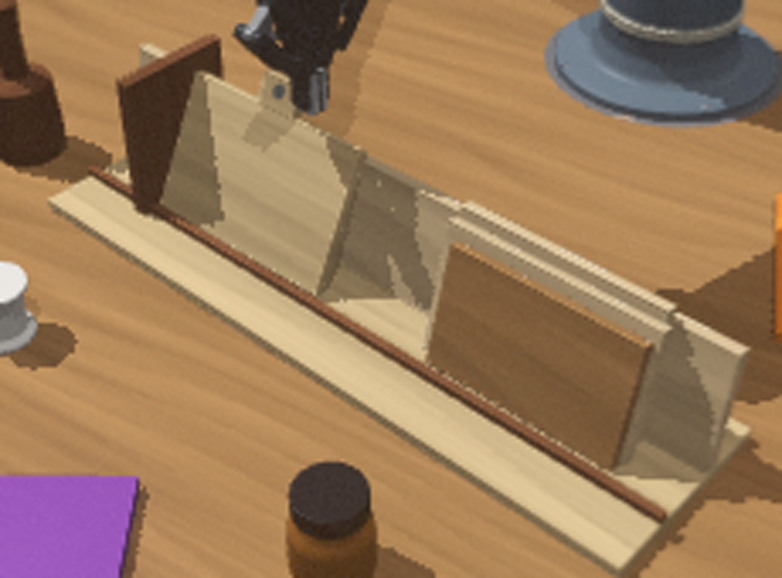

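View pics/t5.png

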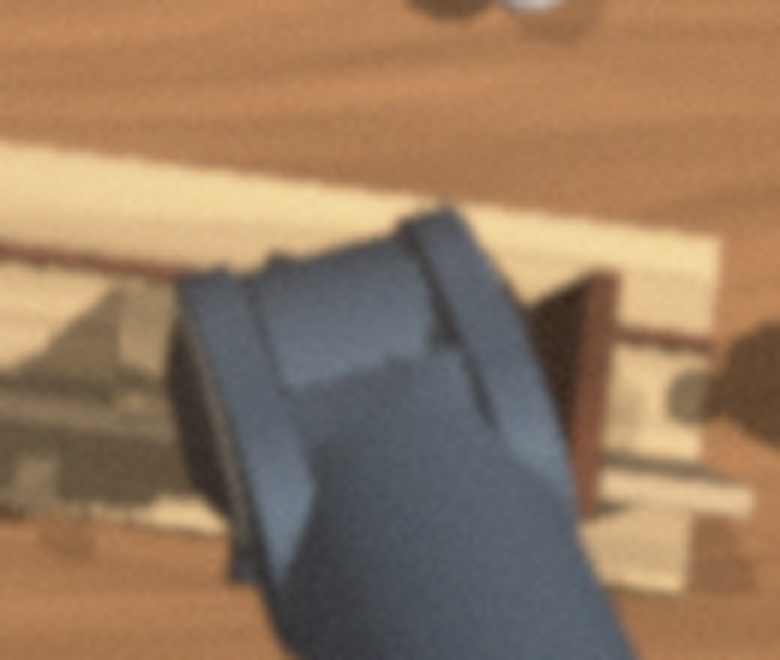

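```bash
python3 - <<'E'
from h import *
from plant import robot
f=pickle.load(open("pics/wrist0.pkl","rb"));C=-np.array(f["R"]).T@f["t"]
Mt=Ro.from_euler('xyz',[3.1415,.0015,-1.259]).as_matrix();print("cam in tool",Mt.T@(C-np.array([.20696,-.64205,.2415])))
print(robot.move_straight(W(-.020,-.096,.1415),vel=.02,contact_N=4)); st(robot)
robot.move_straight(W(-.020,-.068,.1425),vel=.08); st(robot)
robot.move_straight(W(-.015,-.068,.26),vel=.2)
st(robot)
f=snap(robot,"s6","scene",(150,380,130,300,3.4))
X=cloud(f);r=np.dstack([(X[...,:2]-o)@R,X[...,2:]])
m=(r[...,2]>.125)&(r[...,1]>-.19)&(r[...,1]<-.05)&(abs(r[...,0])<.05)&(r[...,2]<.15);print("tab y",np.percentile(r[m][:,1],[0,5,50,95,100]).round(4))
for fl in (np.pi/2,-np.pi/2):
    t=.7;tip=np.array([.12,.2]);p=W(tip[0]+.011*np.sin(t),-.1185,tip[1]+.011*np.cos(t))
    print(fl,Ro.from_euler('xyz',att(t,fl)).as_matrix()[:,1].round(2),np.round(robot.inverse_kinematics(p,att(t,fl)),2))
E
```

```text
cam in tool [-0.00122219 -0.07119068 -0.13269293]
True
t 14.12 tcp(rack) [-0.021  -0.0869  0.1411] F [0.23 0.85 0.57] op -0.00
t 14.50 tcp(rack) [-0.0201 -0.0677  0.1425] F [ 0.25 -0.8  -0.15] op 0.00
t 15.24 tcp(rack) [-0.0159 -0.0685  0.259 ] F [-0.02 -0.25  0.15] op 0.00
tab y [-0.1746 -0.1356 -0.1143 -0.0972 -0.0954]
1.5707963267948966 [-0.76  0.12  0.64] [ 0.54  0.78 -0.56  1.33  0.27  1.83 -1.78]
-1.5707963267948966 [ 0.76 -0.12 -0.64] [ 0.73  0.93 -1.    1.31  0.48  1.94  1.13]
```

View pics/s6.png

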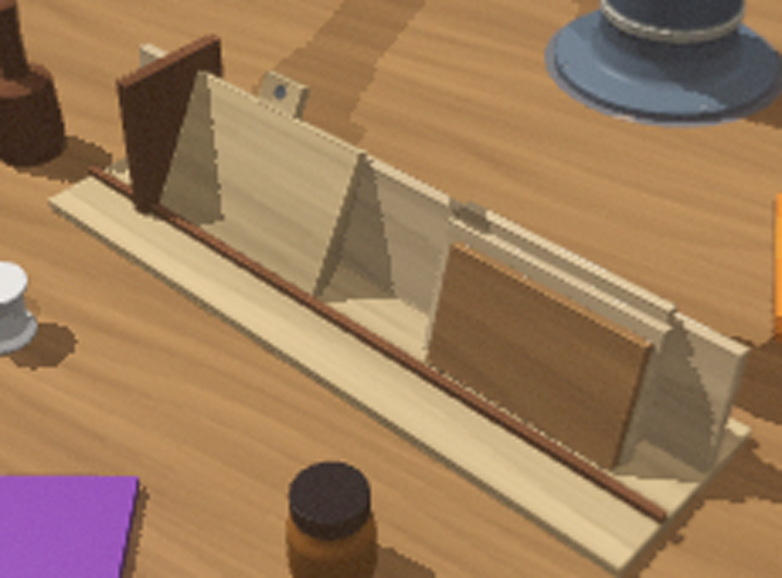

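```bash
cat >> h.py <<'E'
T=.7;FL=-np.pi/2
def tipW(x,y,z): return W(x+.011*np.sin(T),y,z+.011*np.cos(T))
E
python3 - <<'E'
from h import *
from plant import robot
a=att(T,FL)
for p in [(.10,.16),(.10,.08),(.062,.031),(.012,.031)]:
    ik=robot.inverse_kinematics(tipW(p[0],-.1185,p[1]),a);print(p,None if ik is None else np.round(ik,2))
robot.goto(tipW(.10,-.1185,.16),a); st(robot)
snap(robot,"s7","scene")
snap(robot,"t7","top",(240,370,150,260,6))
E
```

```text
(0.1, 0.16) [ 0.83  1.06 -1.21  1.39  0.61  1.94  0.98]
(0.1, 0.08) [ 0.82  1.14 -1.16  1.43  0.68  1.85  0.98]
(0.062, 0.031) [ 0.86  1.16 -1.13  1.55  0.7   1.74  0.95]
(0.012, 0.031) [ 0.9   1.11 -1.11  1.68  0.67  1.66  0.94]
t 16.39 tcp(rack) [ 0.1068 -0.1179  0.1687] F [-0.05 -0.09 -0.14] op 0.00
```

View pics/s7.png

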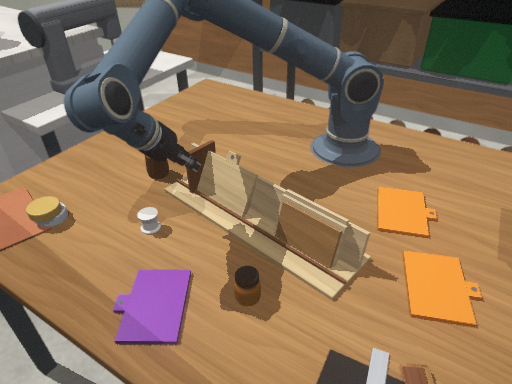

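View pics/t7.png

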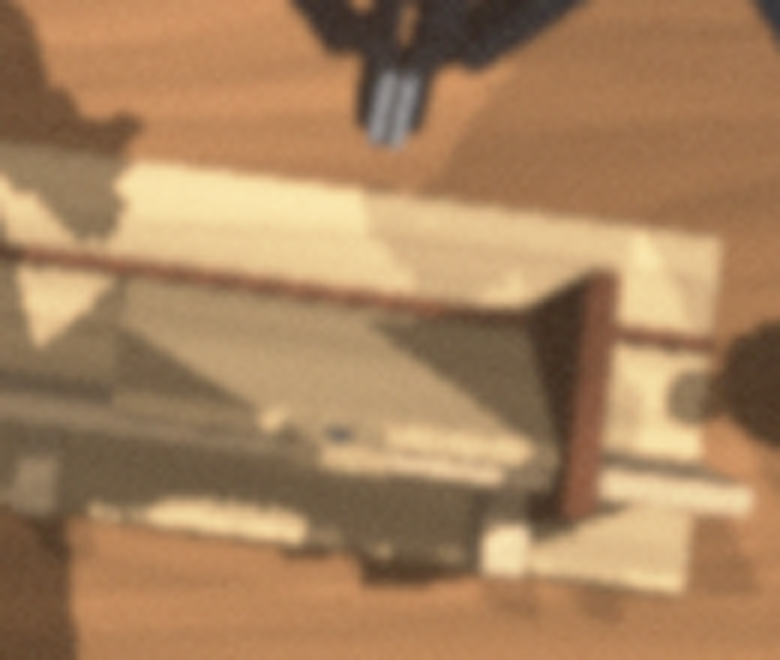

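```bash
python3 - <<'E'
from h import *
f=pickle.load(open("pics/t7.pkl","rb"))
s=10;u0,u1,v0,v1=290,350,190,245
im=f["image"][v0:v1,u0:u1,::-1].astype(float);im=np.clip(255*(im/255)**.6,0,255).astype(np.uint8)
im=cv2.resize(im,None,fx=s,fy=s,interpolation=cv2.INTER_NEAREST)
l=np.radians(27.5);fo=.0367
def B(yl,x,z):return W(fo+x*np.cos(l)-z*np.sin(l),-.1185+yl,.012+z*np.cos(l)+x*np.sin(l))
def dr(Ps,c):
    q=proj(f,np.array(Ps));q=((q-[u0,v0]+.5)*s).astype(int);cv2.polylines(im,[q.reshape(-1,1,2)],False,c,1);print(q.tolist())
dr([B(-.09,.01,0),B(-.09,.01,.12),B(-.02,.01,.12),B(-.02,.01,.145),B(.02,.01,.145),B(.02,.01,.12),B(.09,.01,.12)],(255,0,0))
dr([B(-.09,0,.12),B(-.02,0,.12)],(0,255,0))
dr([W(-.038,-.2085,.14),W(.062,-.2085,.14),W(.062,-.2085,.012),W(-.038,-.2085,.012)],(0,0,255))
cv2.imwrite("pics/t7o.png",im)
X=cloud(f);r=np.dstack([(X[...,:2]-o)@R,X[...,2:]])
for v in (222,224,226,228):
    print(v,[(u,*(r[v,u]*1000).round(0)) for u in range(322,342,1)])
E
```

```text
[[380, 149], [436, 340], [148, 303], [154, 347], [-13, 325], [-16, 281], [-305, 243]]
[[428, 378], [141, 340]]
[[436, 456], [483, 39], [384, 89], [342, 462]]
222 [(322, np.float64(-9.0), np.float64(-182.0), np.float64(120.0)), (323, np.float64(-9.0), np.float64(-184.0), np.float64(119.0)), (324, np.float64(-9.0), np.float64(-187.0), np.float64(120.0)), (325, np.float64(-8.0), np.float64(-190.0), np.float64(113.0)), (326, np.float64(-8.0), np.float64(-192.0), np.float64(116.0)), (327, np.float64(-7.0), np.float64(-195.0), np.float64(116.0)), (328, np.float64(-7.0), np.float64(-197.0), np.float64(117.0)), (329, np.float64(-7.0), np.float64(-200.0), np.float64(116.0)), (330, np.float64(-6.0), np.float64(-202.0), np.float64(114.0)), (331, np.float64(-6.0), np.float64(-205.0), np.float64(113.0)), (332, np.float64(-6.0), np.float64(-207.0), np.float64(114.0)), (333, np.float64(-6.0), np.float64(-208.0), np.float64(120.0)), (334, np.float64(-6.0), np.float64(-208.0), np.float64(134.0)), (335, np.float64(-7.0), np.float64(-209.0), np.float64(141.0)), (336, np.float64(-6.0), np.float64(-212.0
[... 3552 characters left out ...]
64(-21.0), np.float64(-206.0), np.float64(114.0)), (332, np.float64(-20.0), np.float64(-208.0), np.float64(116.0)), (333, np.float64(-21.0), np.float64(-208.0), np.float64(129.0)), (334, np.float64(-21.0), np.float64(-209.0), np.float64(137.0)), (335, np.float64(-21.0), np.float64(-211.0), np.float64(138.0)), (336, np.float64(-20.0), np.float64(-214.0), np.float64(139.0)), (337, np.float64(-20.0), np.float64(-216.0), np.float64(139.0)), (338, np.float64(-20.0), np.float64(-218.0), np.float64(140.0)), (339, np.float64(-19.0), np.float64(-220.0), np.float64(140.0)), (340, np.float64(-17.0), np.float64(-229.0), np.float64(108.0)), (341, np.float64(-17.0), np.float64(-231.0), np.float64(110.0))]
```

View pics/t7o.png

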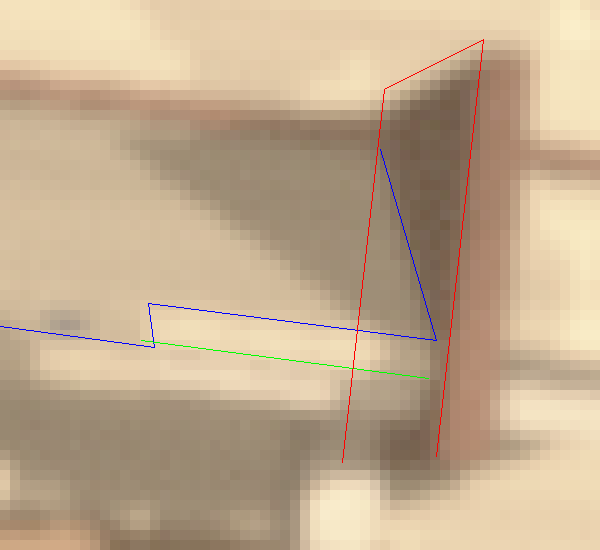

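The depth shows the board's top running to y = −0.208, which is the stop face, so it is in contact. Now I'll push the foot in.

```bash
python3 - <<'E'
from h import *
from plant import robot
robot.move_straight(tipW(.085,-.1185,.07),vel=.12)
robot.move_straight(tipW(.066,-.1185,.032),vel=.06,contact_N=6); st(robot)
snap(robot,"s8","scene",(150,380,130,300,3.4))
print(robot.move_straight(tipW(.030,-.1185,.031),vel=.03,contact_N=8)); st(robot)
snap(robot,"s9","scene",(150,380,130,300,3.4))
E
```

```text
t 18.26 tcp(rack) [ 0.0733 -0.1184  0.0406] F [ 0.66  0.52 -0.51] op -0.00
False
t 19.66 tcp(rack) [ 0.0372 -0.1185  0.0396] F [ 2.97 -0.24  2.73] op -0.00
```

View pics/s8.png

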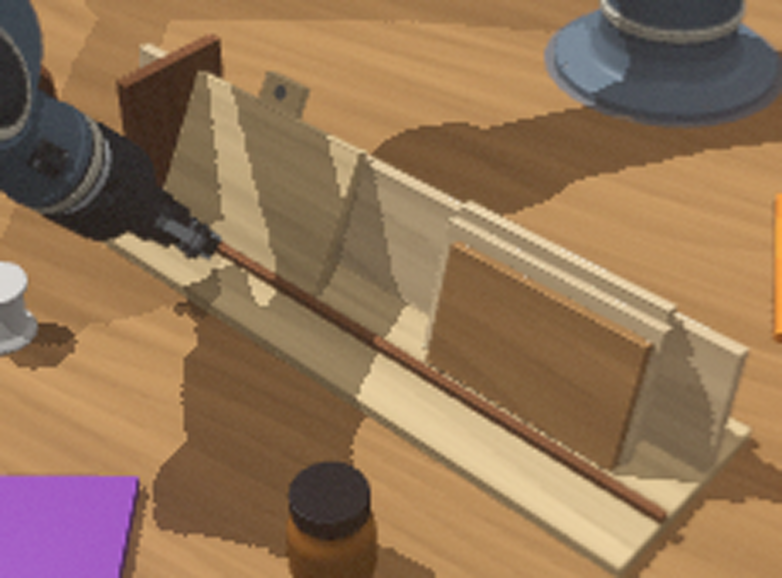

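View pics/s9.png

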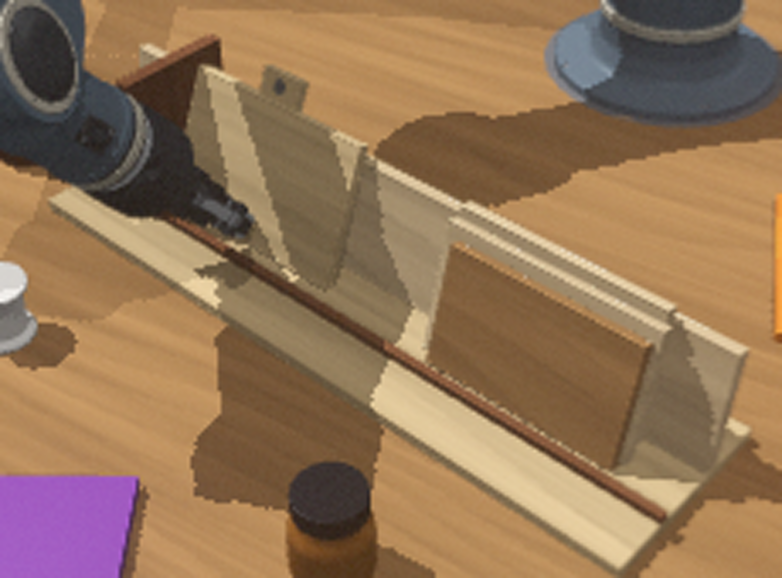

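The foot is moving in with about 3 N of force, and the board still sits on the floor and at the stop. I'll continue, going slightly lower.

```bash
python3 - <<'E'
from h import *
from plant import robot
print(robot.move_straight(tipW(.0105,-.1185,.028),vel=.025,contact_N=6)); st(robot)
f=snap(robot,"s10","scene",(150,380,130,300,3.4))
X=cloud(f);r=np.dstack([(X[...,:2]-o)@R,X[...,2:]])
m=(r[...,1]>-.10)&(r[...,1]<-.04)&(r[...,2]>.02)&(r[...,2]<.12)&(r[...,0]>-.03)&(r[...,0]<.04)
p=r[m];A=np.c_[np.ones(len(p)),p[:,1],p[:,2]-.012];k=np.linalg.lstsq(A,p[:,0],rcond=None)[0];kk=abs(p[:,0]-A@k)<.004
k=np.linalg.lstsq(A[kk],p[kk,0],rcond=None)[0];print(kk.sum(),len(kk),k,"lean",np.degrees(np.arctan(-k[2])))
E
```

```text
True
t 20.43 tcp(rack) [ 0.0191 -0.1185  0.0363] F [1.84 0.43 1.05] op -0.00
558 558 [ 0.00982291 -0.00271266 -0.16007961] lean 9.09472445521047
```

View pics/s10.png

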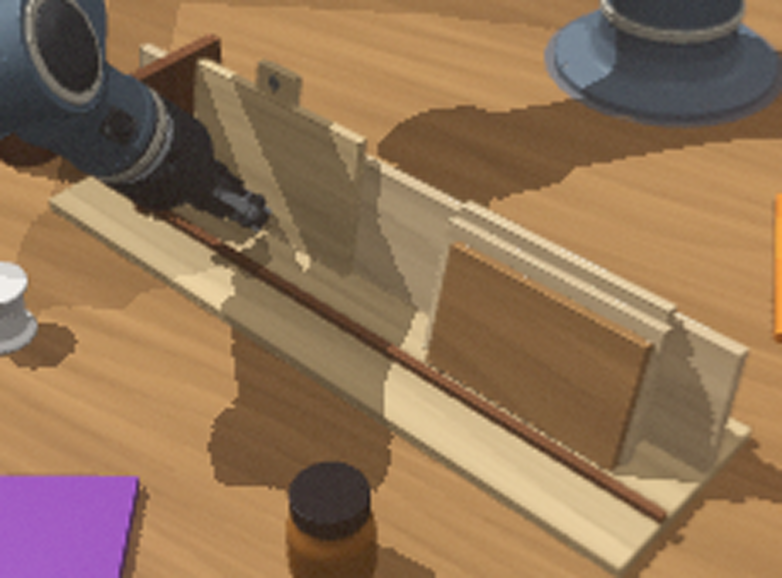

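Contact stopped the move, and the fit gives a lean of 9.1° with the foot at x ≈ 0 (front face at 0.0098), so the board is flat. I'll retreat and check everything.

```bash
python3 - <<'E'
from h import *
from plant import robot
robot.move_straight(tipW(.045,-.1185,.040),vel=.06)
robot.move_straight(tipW(.11,-.1185,.12),vel=.15)
robot.move_straight(tipW(.14,-.1185,.22),vel=.15,attitude=att(.5,FL)); st(robot)
j=robot.inverse_kinematics(np.array([.55,-.42,.33]),att(.2,FL));print(np.round(j,2))
robot.goto(np.array([.55,-.42,.33]),att(.2,FL))
robot.sleep(.5); st(robot)
f=snap(robot,"s11","scene");g=snap(robot,"t11","top",(120,380,110,270,3))
for q,n in((f,'scene'),(g,'top')):
    X=cloud(q);r=np.dstack([(X[...,:2]-o)@R,X[...,2:]])
    m=(r[...,1]>-.19)&(r[...,1]<-.05)&(r[...,2]>.02)&(r[...,2]<.12)&(r[...,0]>-.03)&(r[...,0]<.04)
    p=r[m]
    if len(p)>50:
        A=np.c_[np.ones(len(p)),p[:,1],p[:,2]-.012];k=np.linalg.lstsq(A,p[:,0],rcond=None)[0];kk=abs(p[:,0]-A@k)<.004
        k=np.linalg.lstsq(A[kk],p[kk,0],rcond=None)[0];print(n,kk.sum(),len(kk),k,"lean",np.degrees(np.arctan(-k[2])))
    m=(r[...,2]>.138)&(r[...,1]>-.19)&(r[...,1]<-.05)&(abs(r[...,0])<.04);print(n,"tab y,z",np.percentile(r[m],[0,5,50,95,100],axis=0).round(4)[:,1:].tolist())
    # board top profile near the stop
    m=(r[...,2]>.125)&(r[...,2]<.136)&(r[...,1]>-.215)&(r[...,1]<-.02)&(r[...,0]>-.025)&(r[...,0]<-.005);print("top edge y,z",np.percentile(r[m],[0,2,50,98,100],axis=0).round(4)[:,1:].tolist())
    # plain boards
    m=(r[...,2]>.105)&(r[...,1]>.02)&(r[...,1]<.26)&(abs(r[...,0])<.04);print("stack",np.percentile(r[m],[1,50,99],axis=0).round(4).tolist())
    f0=pickle.load(open(f"pics/{n}0.pkl","rb"));X0=cloud(f0)
    for nm,c in(("jar",(.672,.066)),("spool",(.655,-.255)),("mallet",(.4625,-.405))):
        out=[]
        for Y in(X0,X):
            mm=(np.hypot(Y[...,0]-c[0],Y[...,1]-c[1])<.06)&(Y[...,2]>.025)&(Y[...,2]<.17)&(((Y[...,:2]-o)@R)[...,1]<.29)
            if nm=="mallet": mm&=((Y[...,:2]-o)@R)[...,1]<-.3
            out.append((mm.sum(),np.median(Y[mm],0).round(4).tolist()))
        print(nm,out)
E
```

```text
t 22.89 tcp(rack) [ 0.1467 -0.119   0.2272] F [-0.07 -0.86 -0.35] op -0.00
[ 1.17  0.87 -1.34  1.18  0.82  1.85  1.44]
t 24.41 tcp(rack) [ 0.157  -0.3561  0.3299] F [ 0.55 -0.29  0.61] op 0.00
scene 1212 1214 [ 0.01017367  0.00163137 -0.16041439] lean 9.113425842006189
scene tab y,z [[-0.1377, 0.1381], [-0.1342, 0.1389], [-0.1153, 0.1503], [-0.0968, 0.1574], [-0.0958, 0.1585]]
top edge y,z [[-0.2103, 0.125], [-0.2085, 0.1254], [-0.1074, 0.1311], [-0.0274, 0.1355], [-0.0259, 0.136]]
stack [[-0.0238, 0.0291, 0.1053], [0.0003, 0.1637, 0.1148], [0.0186, 0.2546, 0.1258]]
jar [(np.int64(754), [0.6944, 0.0775, 0.0661]), (np.int64(755), [0.694, 0.0778, 0.0665])]
spool [(np.int64(309), [0.6414, -0.2588, 0.0501]), (np.int64(308), [0.6419, -0.2586, 0.0503])]
mallet [(np.int64(651), [0.4546, -0.4138, 0.0742]), (np.int64(655), [0.4548, -0.4137, 0.074])]
top 161 407 [ 0.0135036  -0.01456325 -0.37247049] lean 20.42887754573397
top tab y,z [[-0.1373, 0.1383], [-0.1361, 0.1436], [-0.1175, 0.1549], [-0.0992, 0.158], [-0.098, 0.1594]]
top edge y,z [[-0.2089, 0.1256], [-0.2078, 0.1261], [-0.1146, 0.1307], [-0.0309, 0.1354], [-0.0285, 0.1359]]
stack [[-0.0286, 0.0261, 0.1052], [-0.011, 0.1516, 0.1116], [0.0144, 0.2532, 0.1257]]
jar [(np.int64(395), [0.6748, 0.0684, 0.0683]), (np.int64(398), [0.6749, 0.0684, 0.0683])]
spool [(np.int64(299), [0.6356, -0.2664, 0.0496]), (np.int64(299), [0.6356, -0.2664, 0.0497])]
mallet [(np.int64(632), [0.4415, -0.4159, 0.0769]), (np.int64(631), [0.4416, -0.416, 0.0767])]
```

View pics/s11.png

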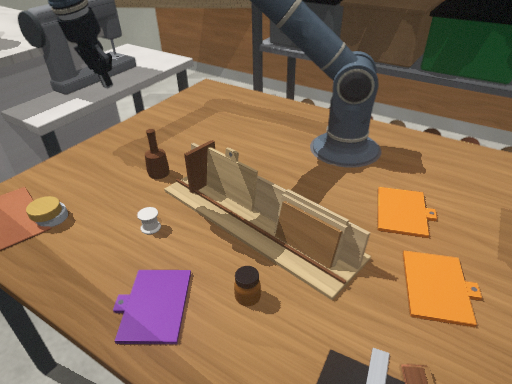

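View pics/t11.png

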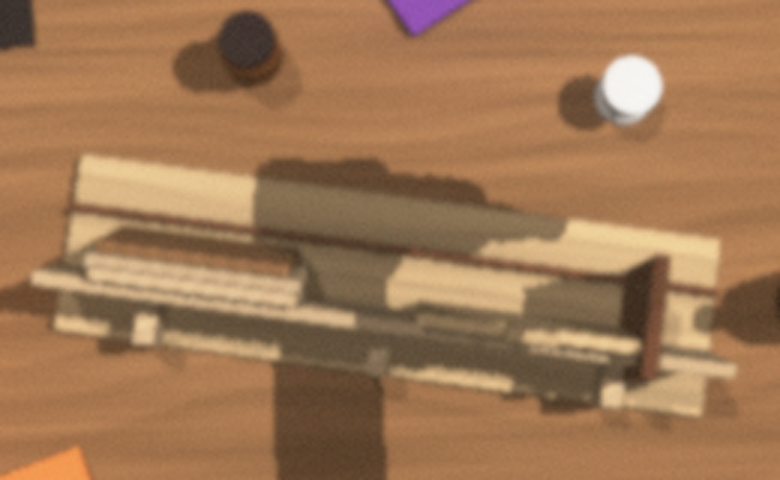

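```bash
python3 - <<'E'
from h import *
g=pickle.load(open("pics/t11.pkl","rb"));X=cloud(g);r=np.dstack([(X[...,:2]-o)@R,X[...,2:]])
for v in (224,225,226,227):
    print(v,[(u,*(r[v,u,1:]*1000).round(0).astype(int).tolist()) for u in range(326,338)])
for n in("scene","top"):
  for t in("0","s4" if n=="scene" else "t7",  "s11" if n=="scene" else "t11"):
    nm=f"pics/{n}0.pkl" if t=="0" else f"pics/{t}.pkl"
    X=cloud(pickle.load(open(nm,"rb")));r=np.dstack([(X[...,:2]-o)@R,X[...,2:]])
    out=[]
    for lo,hi in((.100,.1115),(.1135,.120),(.1205,.1255)):
        m=(r[...,2]>lo)&(r[...,2]<hi)&(r[...,1]>.03)&(r[...,1]<.27)&(r[...,0]>-.02)&(r[...,0]<.04);p=r[m];out.append(np.percentile(p[:,1],[2,98]).round(4).tolist()) if m.sum()>20 else 0
    print(nm,out)
E
```

```text
224 [(326, -190, 131), (327, -192, 131), (328, -196, 127), (329, -198, 129), (330, -199, 133), (331, -202, 133), (332, -205, 130), (333, -207, 129), (334, -209, 134), (335, -210, 140), (336, -212, 139), (337, -214, 141)]
225 [(326, -191, 130), (327, -193, 130), (328, -195, 135), (329, -198, 128), (330, -200, 130), (331, -202, 132), (332, -204, 135), (333, -207, 131), (334, -208, 140), (335, -210, 141), (336, -213, 139), (337, -215, 141)]
226 [(326, -190, 133), (327, -193, 133), (328, -196, 129), (329, -197, 133), (330, -200, 130), (331, -203, 129), (332, -205, 132), (333, -208, 130), (334, -209, 135), (335, -210, 139), (336, -212, 142), (337, -215, 139)]
227 [(326, -195, 108), (327, -197, 112), (328, -199, 112), (329, -202, 109), (330, -205, 107), (331, -207, 112), (332, -206, 130), (333, -208, 129), (334, -208, 141), (335, -211, 136), (336, -213, 138), (337, -216, 138)]
pics/scene0.pkl [[0.0369, 0.2649], [0.0715, 0.2451], [0.0726, 0.245]]
pics/s4.pkl [[0.0408, 0.2648], [0.0751, 0.2419], [0.0747, 0.2379]]
pics/s11.pkl [[0.0395, 0.2655], [0.0742, 0.2426], [0.0745, 0.2391]]
pics/top0.pkl [[0.0465, 0.2537], [0.0713, 0.241], [0.0726, 0.2367]]
pics/t7.pkl [[0.0473, 0.2523], [0.0716, 0.2413], [0.0751, 0.2371]]
pics/t11.pkl [[0.0474, 0.2531], [0.0728, 0.2408], [0.074, 0.2382]]
```

The board runs without a gap to the stop and is flat on the back. The plain boards, jar, mallet and spool are unmoved. Handing in.

```bash
python3 - <<'E'
from plant import robot
print(robot.close_job())
E
```

```text
the job is handed in; nothing more can be done
None
```

The tabbed board is drawn out, resting against the end stop and lying flat on the rack's back. I handed the job in after about 24 s of the 64 s allowed.

- **Drawing it out:** With the fingers shut, I pushed sideways on the tab's edge. The board slid along the floor until contact at the stop, and a second gentle push did not move it any further. I saw no rocking in any picture.
- **Pushing the foot in:** I used tilted fingers low on the middle of the board's face. The largest force I read was about 4 N. The move stopped on contact, and I then withdrew the arm.

**Last checks:**
- **Flat on the back:** The scene-camera fit gave a lean of 9.1° with the foot at about x = 0. The same fit on the top camera gave 20°, but it kept only 161 of 407 points because that camera barely sees the face. I disregarded it.
- **Against the stop:** The depth picture shows the board's top edge running to y = −0.208 with no gap to the stop face. The tab's position puts its end within about 1.5 mm, which is inside the calibration error.
- **Other boards:** They show no shift along the rack beyond measuring noise of about 2 mm. The two front ones tipped back, as expected.
- **Jar, mallet and spool:** Each is within 0.5 mm of where it started.

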